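# Stack the pivot of a rotating card stand

### The arm

A 7-joint arm with a two-finger parallel gripper is mounted at the origin on the work surface. World frame = base frame: x ahead of the robot, y to its left, z up, the work surface at z = 0. Lengths are in m, angles in rad, forces in N, time in s.
With the tool pointing down it reaches from about 0.35 to 0.9 m from the base axis. Payload 8.1 kg.
Tool frame: the origin (TCP) lies midway between the tips of the shut fingers; the grasp point (between the pads) lies 19 mm behind it; z points along the fingers, y is the line along which they close (so a half turn about z gives the same grasp; the last joint's range is limited). The gripper opens to 92 mm and grips with 3 to 60 N. Pads are 19 mm wide; open, the fingers measure 130 mm over their backs; the gripper's body (75 mm by 190 mm) begins 47 mm behind the grasp point.
Start: joints at [1.024, 0.434, 0.025, 1.573, -0.012, 1.134, -0.075], TCP at [0.268, -0.564, 0.202] pointing down, gripper open.
Joint ranges: [-2.62, 2.62], [-0.44, 2.09], [-1.27, 1.32], [0.08, 2.57], [-1.32, 4.46], [0.12, 2], [-2.74, 2.74]. Speed limits (rad/s): [2.22, 2.22, 3.01, 3.01, 3.14, 3.14, 3.14].

### API

Orientations are given as a rotation vector (axis times angle).
In Python, from cell import arm gives the robot as it stands.
- The arm moves only by the tool carry_out, never from a script. Its arguments are lists of equal length, an entry for each row: "claw": the finger opening in cm, from 0 to 9.18; "delta_pos": the shift along the tool's x, y, z in cm, a list of three; "angular": the turn, a rotation vector about the tool's x, y, z in rad, a list of three. In form: {"claw": [claw, ...], "delta_pos": [[dx, dy, dz], ...], "angular": [[ax, ay, az], ...]}. A call has 1 to 20 rows; each row shifts and turns the commanded pose from where the row before left it, along the tool's axes as they then stand; what a row does not reach is not made up. A row lasts 1/10 s, in which the tool goes at most 50 mm and 8.59 degrees, less where a joint would pass 70% of its speed; a pose out of reach is approached as far as the arm can. A call with a gripper value outside its range is refused whole. The fingers move at their own pace and stop on an object; "force" is the grip in N (left out, the last holds). Time passes only in rows, so rows that do not move let the fingers close. It gives the time, the measured TCP pose, the force, the opening and the grip force at its end, in the units of the state.
- arm.observe(): the state, without advancing time (a new reading comes with each control period).
- arm.get_image(name): name is "side" or "top"; returns a dict with "frame" (480x640x3 uint8, red, green, blue), "mtx" (3x3 intrinsics, pixels), "T" (4x4, takes a point from camera to world coordinates). Camera axes: x right, y down, z forward; pixel columns grow to the right and rows downward; lengths in m; the calibration is good to about 2 mm. A picture is of the moment at which its call begins. There is no depth.
- arm.sign_off(): hands the job in; it is judged then, once.
Trained networks look in a picture, given as the dict that the camera call returned (one of the last four; its "shot" number tells which), for a name from the list of things; names that differ only in an ending like _2 or _b are one class to them, and where a whole thing is asked for, a point or a joint stands for the part that bears it (a point fixed in the world has none). Each returns a list of dicts, best first, with "conf" (0 to 1); they miss things now and then, are a little off and sometimes report something else, mostly with a low value. They report only what shows in the picture. A call takes as long as a camera call. They do not tell look-alikes from the thing itself.
- arm.look_for(label, picture): "centre" ([column, row] as shares, 0 to 1, of the picture: columns of its width, rows of its height, amid what is visible of it).
- arm.trace(label, picture): "region" (480x640 bool, what is visible of it) and "centre" ([column, row] as shares, 0 to 1, of the picture: columns of its width, rows of its height, amid what is visible of it).
- arm.place_of(label, picture): "centre" ([column, row] as shares, 0 to 1, of the picture: columns of its width, rows of its height: a listed point, or the origin of a listed thing).
The state is a dict: "clock": time; "joints": joint angles; "dq": joint speeds; "joint_efforts": joint torques, N m; "position": TCP position; "ee_rot": TCP orientation; "force": force on the tool from outside, world axes, zero at the start; "ft_torque": the same for the moment, N m; "width": opening from 0.0 (shut) to 1.0 (fully open); "gripper_force": force on a finger pad.
Only numpy, scipy, OpenCV 4.12 (cv2) and the standard library are available. Lean on these libraries where they do the work, as an engineer would, in place of code of your own. Each camera call takes 0.05 s, during which the arm holds its last target. There are 200 camera calls.

### The job

Put together the pivot of the little rotating card stand on the desk: thread the dark wooden spacer over the upright steel pin of the navy-blue stand first, then the grey steel washer, and the red flanged bushing last, with its flange down. Each must lie flat on the one below, with the spacer flat on the blue base; then let go of them.

Things in the scene. Friction and masses are not known exactly. Their poses are not given: they have to be found in the camera images.
- stand: Card stand, fixed to the desk: navy-blue round base, 110 mm across and 12 mm thick, with an upright steel pin in its centre, 12 mm in diameter, rising 58 mm above the base (its tip 70 mm above the desk; the last 8 mm taper to 4 mm across). Origin: centre of the underside of the base, on the desk; z up along the pin.
- spacer: Loose dark-brown wooden spacer ring lying flat on the desk: outside diameter 50 mm, hole 30 mm, 20 mm tall, about 25 g. Origin: centre of the hole at the underside; z up along the hole.
- washer: Loose thick grey steel washer lying flat on the desk: outside diameter 50 mm, hole 30 mm, 12 mm thick, about 120 g. Origin: centre of the hole at the underside; z up along the hole. (A blue plastic ring of similar size is not wanted.)
- bushing: Loose red plastic flanged bushing standing flange down on the desk: flange 50 mm across and 6 mm thick at the bottom, above it a round neck 44 mm across, total height 26 mm, hole 30 mm right through, about 30 g. Origin: centre of the hole at the underside of the flange; z up along the hole. (A white bushing of the same shape is not wanted.)
There are look-alikes about, which are no part of the job. What is shaped like the washer but orange is not meant. What is shaped like the stand but green or yellow is not meant.

How it is judged:
On the way, in this order (a step that is already met when the one before it is completed fails the run):
1. the wooden spacer is on the pin, flat on the blue base (horizontal distance between spacer and stand below 0.013 m and z of spacer in the frame of stand between 0.006 and 0.018 m and angle between spacer's own z axis and vertical below 0.18 rad), for 0.2 s.
2. the steel washer is on the pin, flat on the spacer (all of step 1 and horizontal distance between washer and stand below 0.013 m and z of washer in the frame of stand between 0.026 and 0.038 m and angle between washer's own z axis and vertical below 0.18 rad), for 0.2 s.
At the end, for the whole second after the job is handed in: On the pin from the bottom up: spacer on the base, washer on it, bushing on that, flange down; each centred within 13 mm of the pin, its underside within 6 mm of its proper height (12, 32 and 44 mm above the desk), upright within 10 degrees and at rest (all of step 2 and horizontal distance between bushing and stand below 0.013 m and z of bushing in the frame of stand between 0.038 and 0.05 m and angle between bushing's own z axis and vertical below 0.18 rad and linear speed of each of spacer, washer, bushing below 0.03 m/s); the robot touches nothing.
It also fails if it takes over 58 s, if anything falls off the work surface, if the arm or the gripper's body presses on something with over 40 N, if the wrist force passes 120 N, or if a joint passes its speed limit or range.

## Working session

There is one attempt and no reset: what is moved stays moved. The work goes in short steps, Python scripts to look and compute and a tool call to move; the robot and the scene stay as the last step left them, time stands still between calls to the robot, and variables do not carry over. Pictures are saved under pics/ and viewed, at most 10 in all, crops included, and the job is handed in when it is done.

Besides the shell and the picture viewer there is one more tool, called after "Emit:" by a JSON object that holds its "name" and its "arguments". carry_out: Moves the arm, as the interface text tells. Its arguments: {"type":"object","properties":{"claw":{"type":"array","items":{"type":"number"}},"delta_pos":{"type":"array","items":{"type":"array","items":{"type":"number"}}},"angular":{"type":"array","items":{"type":"array","items":{"type":"number"}}},"force":{"type":"number"}},"required":["claw","delta_pos","angular"]}

```bash
mkdir -p pics
cat > h.py <<'E'
import numpy as np, cv2
from cell import arm
def ray(p,c):
    K=np.array(p["mtx"]);T=np.array(p["T"])
    d=T[:3,:3]@np.linalg.inv(K)@[c[0],c[1],1.0]
    return T[:3,3],d
def atz(p,c,z):
    o,d=ray(p,c); return (o+d*(z-o[2])/d[2])
def proj(p,X):
    K=np.array(p["mtx"]);T=np.array(p["T"])
    q=K@(T[:3,:3].T@(np.array(X)-T[:3,3])); return q[:2]/q[2]
E
python3 - <<'E'
from h import *
s=arm.observe(); print({k:np.round(v,3).tolist() for k,v in s.items()})
for n in ("top","side"):
    p=arm.get_image(n); cv2.imwrite(f"pics/{n}0.png",p["frame"][:,:,::-1])
    print(n,np.round(p["T"],3).tolist(),np.round(p["mtx"],0).tolist())
    for l in ("stand","spacer","washer","bushing"):
        for r in arm.place_of(l,p):
            c=np.array(r["centre"])*[640,480]; x,y=c.astype(int)
            print(l,round(r["conf"],2),c.round(1),atz(p,c,0).round(4))
E
```

```text
{'clock': 0.0, 'joints': [1.024, 0.435, 0.025, 1.574, -0.012, 1.134, -0.075], 'dq': [0.001, -0.001, -0.0, -0.001, -0.001, -0.0, -0.002], 'joint_efforts': [0.001, -66.785, 0.986, -31.446, -0.06, 0.043, 0.0], 'position': [0.268, -0.564, 0.201], 'ee_rot': [-3.063, -0.691, 0.001], 'force': [-0.045, 0.003, 0.685], 'ft_torque': [-0.049, -0.007, -0.025], 'gripper_force': 0.0, 'width': 0.996}
top [[-0.024, -0.995, 0.093, 0.409], [-1.0, 0.025, 0.017, -0.015], [-0.019, -0.092, -0.996, 1.083], [0.0, 0.0, 0.0, 1.0]] [[530.0, 0.0, 315.0], [0.0, 530.0, 237.0], [0.0, 0.0, 1.0]]
stand 0.96 [297.6 187. ] [0.6149 0.0374 0.    ]
stand 0.7 [288.6 266.3] [0.4513 0.0593 0.    ]
spacer 0.69 [141.4 234.9] [0.5235 0.3622 0.    ]
washer 0.67 [413.  280.2] [ 0.417  -0.1928  0.    ]
washer 0.54 [373.2 295.8] [ 0.3874 -0.1112  0.    ]
bushing 0.82 [490.  241.5] [ 0.4918 -0.3523  0.    ]
side [[-0.894, -0.32, 0.314, 0.169], [-0.448, 0.604, -0.659, 0.627], [0.021, -0.73, -0.683, 0.707], [0.0, 0.0, 0.0, 1.0]] [[546.0, 0.0, 317.0], [0.0, 546.0, 244.0], [0.0, 0.0, 1.0]]
stand 0.85 [306.6 289.3] [0.4571 0.0572 0.    ]
stand 0.62 [340.5 368. ] [0.3371 0.1765 0.    ]
stand 0.58 [235.7 251.4] [0.6173 0.0345 0.    ]
spacer 0.83 [166.1 407.1] [0.5307 0.351  0.    ]
washer 0.9 [381.6 244.5] [ 0.3835 -0.1106  0.    ]
washer 0.74 [378.5 213.9] [ 0.4227 -0.1922  0.    ]
bushing 0.67 [372.8 165.8] [ 0.4969 -0.3429  0.    ]
```

View pics/top0.png

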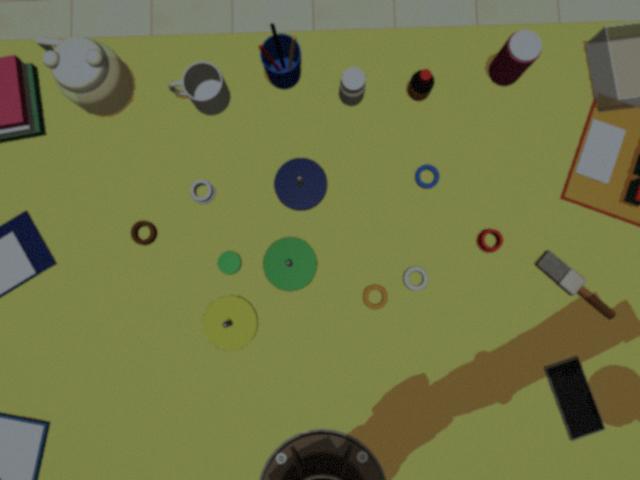

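View pics/side0.png

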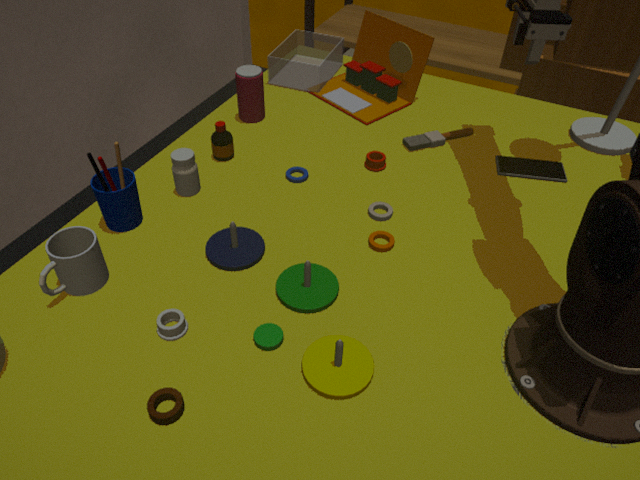

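The top view shows these candidates:
- **Stands:** navy (300,184), green (290,264) and yellow (230,322). Navy is the one meant.
- **Washer shapes:** grey (415,279), orange (375,296) and blue (427,176). Grey steel is meant.
- **Bushings:** red (490,240) and white (202,190). Red is meant.
- **Spacer:** the only one is dark brown, at (144,232).

I'll confirm these in one enlarged crop and measure them from both cameras.

```bash
cat >> h.py <<'E'
APP={"stand":([.615,.037],.006,.055),"spacer":([.527,.356],.010,.025),"washer":([.42,-.1925],.006,.025),"bushing":([.494,-.348],.010,.025)}
def sil(p,xy,label,z0=0.):
    "predicted silhouette mask"
    parts={"stand":[(0,.012,.055),(.012,.062,.006)],"spacer":[(0,.02,.025)],"washer":[(0,.012,.025)],"bushing":[(0,.006,.025),(.006,.026,.022)]}[label]
    a=np.linspace(0,2*np.pi,60); m=np.zeros((480,640),np.uint8)
    for za,zb,r in parts:
        pts=np.array([proj(p,[xy[0]+r*np.cos(t),xy[1]+r*np.sin(t),z0+z]) for z in (za,zb) for t in a],np.float32)
        cv2.fillConvexPoly(m,cv2.convexHull((pts*16).round().astype(np.int32)),1,shift=4)
    return m
def cen(m):
    c=max(cv2.findContours(m.astype(np.uint8),0,2)[0],key=cv2.contourArea)
    f=cv2.moments(cv2.drawContours(np.zeros((480,640),np.uint8),[c],-1,1,-1),True)
    return np.array([f["m10"],f["m01"]])/f["m00"],f["m00"]
def locate(p,label,xy,z0=0.):
    xy=np.array(xy,float); tgt=proj(p,[*xy,z0+APP[label][1]])
    rs=arm.trace(label,p)
    rs=[(r["conf"],*cen(r["region"])) for r in rs if r["region"].any()]
    rs=[r for r in rs if np.linalg.norm(r[1]-tgt)<22]
    if not rs: return None
    k,c,A=rs[0]
    for _ in range(4):
        q,B=cen(sil(p,xy,label,z0)); h=z0+APP[label][1]
        xy+= (atz(p,c,h)-atz(p,q,h))[:2]
    return xy.round(4),round(k,2),int(A),int(B)
E
python3 - <<'E'
from h import *
P={n:arm.get_image(n) for n in("top","side")}
for l in APP:
    for n in P: print(l,n,locate(P[n],l,APP[l][0]))
f=P["side"]["frame"]
def cr(p,l):
    x,y=proj(p,[*APP[l][0],.006]).astype(int); return cv2.resize(p["frame"][y-30:y+30,x-30:x+30,::-1],(198,280),interpolation=2)
cv2.imwrite("pics/crop.png",np.vstack([np.hstack([cr(P[n],l) for l in APP]) for n in P]))
E
```

```text
stand top (array([0.6202, 0.0307]), 0.96, 2181, 2347)
stand side None
spacer top (array([0.5271, 0.3535]), 0.8, 519, 589)
spacer side (array([0.5287, 0.3534]), 0.79, 1084, 1250)
washer top (array([ 0.4203, -0.1971]), 0.81, 508, 547)
washer side (array([ 0.4219, -0.1951]), 0.83, 393, 457)
bushing top (array([ 0.4933, -0.3488]), 0.67, 496, 575)
bushing side (array([ 0.4967, -0.3486]), 0.75, 350, 442)
```

View pics/crop.png

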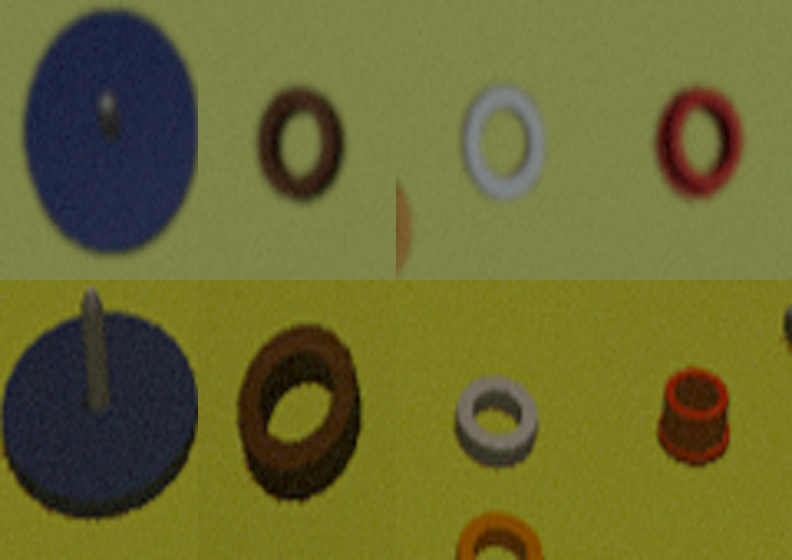

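The crop confirms all four: navy stand, brown spacer, grey washer and red bushing. Next I'll refine the stand position and plan the first move.

```bash
cat >> h.py <<'E'
from scipy.spatial.transform import Rotation as Ro
def d(*targets):
    s=arm.observe(); R=Ro.from_rotvec(s["ee_rot"]); x=np.array(s["position"])
    print("t",round(s["clock"],2),"pos",x.round(4),"tilt",np.round(R.as_matrix()[:,2],4),"y",np.round(R.as_matrix()[:,1],3),"w",round(s["width"],3),"g",round(s["gripper_force"],1),"F",np.round(s["force"],1))
    for t in targets:
        t=np.array(t); print("to",t,"tool cm",(R.inv().apply(t-x)*100).round(2)); x=t
E
python3 - <<'E'
from h import *
for n in ("top","side"):
    p=arm.get_image(n); xy=np.array([.618,.034])
    f=cv2.GaussianBlur(p["frame"],(3,3),0).astype(int)
    m=((f[...,2]>f[...,0]+8)&(f[...,2]>f[...,1]+2)).astype(np.uint8)
    q0=proj(p,[*xy,.006]); w=np.zeros_like(m); cv2.circle(w,tuple(int(v) for v in q0),42,1,-1); m&=w
    m=cv2.morphologyEx(m,cv2.MORPH_OPEN,np.ones((5,5)))
    cs=np.vstack([cv2.convexHull(max(cv2.findContours(m,0,1)[0],key=cv2.contourArea))])
    h=np.zeros((480,640),np.uint8); cv2.fillConvexPoly(h,cs,1); c,A=cen(h)
    APP_=sil
    for _ in range(5):
        a=np.linspace(0,6.283,60)
        pts=np.array([proj(p,[xy[0]+.055*np.cos(t),xy[1]+.055*np.sin(t),z]) for z in(0,.012) for t in a],np.float32)
        b=np.zeros((480,640),np.uint8); cv2.fillConvexPoly(b,cv2.convexHull(pts.round().astype(np.int32)),1); q,B=cen(b)
        xy+=(atz(p,c,.008)-atz(p,q,.008))[:2]
    print(n,xy,A,B,c)
d([.4,0,.2],[.528,.3535,.2],[.528,.3535,.06],[.528,.3535,.004])
E
```

```text
top [0.62052688 0.03150257] 2067.0 2363.0 [300.23802612 183.55200774]
side [0.62242449 0.02868203] 1761.0 2278.0 [234.68199886 247.04656445]
t 1.1 pos [ 0.2683 -0.5645  0.2017] tilt [ 0. -0. -1.] y [ 0.429 -0.903  0.   ] w 1.001 g 0.0 F [-0.3 -0.3 -0.4]
to [0.4 0.  0.2] tool cm [ 36.12 -45.33   0.16]
to [0.528  0.3535 0.2   ] tool cm [ 26.73 -26.43  -0.  ]
to [0.528  0.3535 0.06  ] tool cm [ 0. -0. 14.]
to [0.528  0.3535 0.004 ] tool cm [ 0.  -0.   5.6]
```

Emit:
{"name": "carry_out", "arguments": {"claw": [9.18,9.18,9.18,9.18,9.18,9.18,9.18,9.18,9.18,9.18,9.18,9.18,9.18,9.18,9.18,9.18,9.18,9.18,9.18], "delta_pos": [[0,0,0],[0,0,0],[0,0,0],[0,0,0],[0,0,0],[0,0,0],[0,0,0],[0,0,0],[0,0,0],[0,0,0],[0,0,0],[3.7,3.0,0],[3.7,3.0,0],[3.7,3.0,0],[3.7,3.0,0],[3.7,3.0,0],[3.7,3.0,0],[3.7,3.0,0],[3.7,3.0,0]], "angular": [[0,0,-0.143],[0,0,-0.143],[0,0,-0.143],[0,0,-0.143],[0,0,-0.143],[0,0,-0.143],[0,0,-0.143],[0,0,-0.143],[0,0,-0.143],[0,0,-0.143],[0,0,-0.143],[0,0,0],[0,0,0],[0,0,0],[0,0,0],[0,0,0],[0,0,0],[0,0,0],[0,0,0]]}}

```text
clock: 3.0
position: [0.3574, -0.1922, 0.2019]
ee_rot: [1.675, 2.656, -0.001]
force: [0.9, 1.3, -0.5]
width: 1.0
gripper_force: 0.0
```

```bash
python3 -c "
from h import *
d([.528,.3535,.2],[.528,.3535,.06],[.528,.3535,.004]); print(arm.observe()['joints'])"
```

```text
t 3.0 pos [ 0.3574 -0.1922  0.2019] tilt [ 7.e-04 -9.e-04 -1.e+00] y [0.902 0.431 0.   ] w 1.0 g 0.0 F [ 0.9  1.3 -0.5]
to [0.528  0.3535 0.2   ] tool cm [41.89 38.92  0.16]
to [0.528  0.3535 0.06  ] tool cm [ 0.02 -0.   14.  ]
to [0.528  0.3535 0.004 ] tool cm [ 0.01 -0.    5.6 ]
[ 0.87455611  0.11943025 -0.5543258   2.03053203  0.07484023  1.00970592
  0.72920848]
```

Emit:
{"name": "carry_out", "arguments": {"claw": [9.18,9.18,9.18,9.18,9.18,9.18,9.18,9.18,9.18,9.18,9.18,9.18,9.18,9.18,9.18,9.18,9.18], "delta_pos": [[3.45,3.2,0],[3.45,3.2,0],[3.45,3.2,0],[3.45,3.2,0],[3.45,3.2,0],[3.45,3.2,0],[3.45,3.2,0],[3.45,3.2,0],[3.45,3.2,0],[3.45,3.2,0],[3.45,3.2,0],[3.45,3.2,0],[0,0,4],[0,0,4],[0,0,4],[0,0,0],[0,0,0]], "angular": [[0,0,0],[0,0,0],[0,0,0],[0,0,0],[0,0,0],[0,0,0],[0,0,0],[0,0,0],[0,0,0],[0,0,0],[0,0,0],[0,0,0],[0,0,0],[0,0,0],[0,0,0],[0,0,0],[0,0,0]]}}

```text
clock: 4.7
position: [0.5251, 0.3453, 0.0821]
ee_rot: [-1.675, -2.657, 0.001]
force: [-0.1, 1.2, 1.1]
width: 1.002
gripper_force: 0.0
```

```bash
python3 -c "
from h import *
d([.528,.3535,.004]); 
p=arm.get_image('side'); cv2.imwrite('pics/s1.png',p['frame'][:,:,::-1])"
```

```text
t 4.7 pos [0.5251 0.3453 0.0821] tilt [-8.e-04 -2.e-04 -1.e+00] y [ 0.902  0.431 -0.001] w 1.002 g 0.0 F [-0.1  1.2  1.1]
to [0.528  0.3535 0.004 ] tool cm [0.61 0.62 7.81]
```

Emit:
{"name": "carry_out", "arguments": {"claw": [9.18,9.18,9.18,9.18,9.18,4.0,4.0,4.0,4.0,4.0,4.0,4.0], "delta_pos": [[0.6,0.6,2],[0,0,2],[0,0,2],[0,0,1.8],[0,0,0],[0,0,0],[0,0,0],[0,0,0],[0,0,0],[0,0,0],[0,0,0],[0,0,0]], "angular": [[0,0,0],[0,0,0],[0,0,0],[0,0,0],[0,0,0],[0,0,0],[0,0,0],[0,0,0],[0,0,0],[0,0,0],[0,0,0],[0,0,0]], "force": 15}}

```text
clock: 5.95
position: [0.5279, 0.3532, 0.0036]
ee_rot: [-1.675, -2.658, 0.0]
force: [0.1, -1.0, -0.7]
width: 0.458
gripper_force: 0.0
```

```bash
python3 -c "
from h import *
d([.528,.3535,.12],[.6212,.0305,.12],[.6212,.0305,.016]); 
p=arm.get_image('side'); cv2.imwrite('pics/s2.png',p['frame'][:,:,::-1])"
```

```text
t 5.95 pos [0.5279 0.3532 0.0036] tilt [-1.e-04 -1.e-04 -1.e+00] y [ 0.902  0.431 -0.   ] w 0.458 g 0.0 F [ 0.1 -1.  -0.7]
to [0.528  0.3535 0.12  ] tool cm [  0.02   0.02 -11.64]
to [0.6212 0.0305 0.12  ] tool cm [-33.16  -5.52   0.  ]
to [0.6212 0.0305 0.016 ] tool cm [ 0.   0.  10.4]
```

View pics/s2.png

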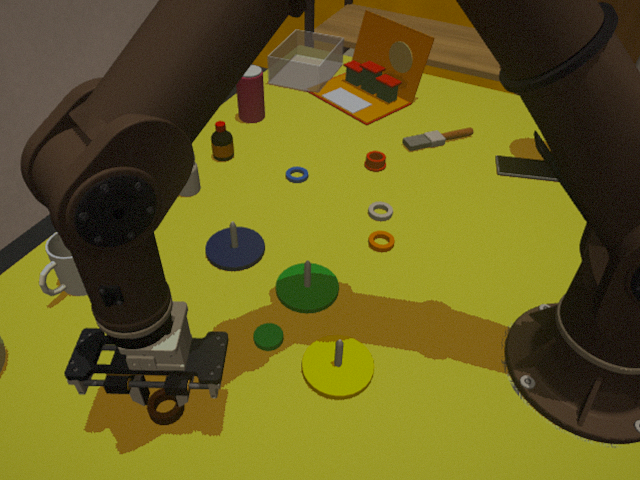

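The picture shows the fingers near (140,395) and (190,390) with the ring at (166,406). The width is below 50 mm and there's no grip force, so I'll check the geometry up close.

```bash
python3 -c "
from h import *
d(); print(np.round(arm.observe()['joints'],3))
for n in('side','top'):
    p=arm.get_image(n); x=arm.observe()['position']; print(n,proj(p,x),proj(p,[.528,.3535,.02]),locate(p,'spacer',[.528,.3535]))
    if n=='side':
        c=p['frame'][310:450,60:240,::-1].copy(); cv2.imwrite('pics/c2.png',cv2.resize(c,None,fx=4,fy=4,interpolation=2))
d()"
```

```text
t 6.0 pos [0.5279 0.3532 0.0036] tilt [-1.e-04 -1.e-04 -1.e+00] y [ 0.902  0.431 -0.   ] w 0.445 g 0.0 F [ 0.2  0.5 -0.6]
[-0.269  0.753 -0.63   1.694  0.551  0.879 -0.686]
side [166.3051058  407.81933588] [164.13141939 401.80254557] (array([0.5284, 0.3582]), 0.77, 738, 1265)
top [145.15755064 232.51577701] [142.267152  231.6369027] None
t 6.2 pos [0.5279 0.3532 0.0035] tilt [-1.e-04 -0.e+00 -1.e+00] y [ 0.902  0.431 -0.   ] w 0.436 g 0.0 F [-0.4  0.1  0. ]
```

View pics/c2.png

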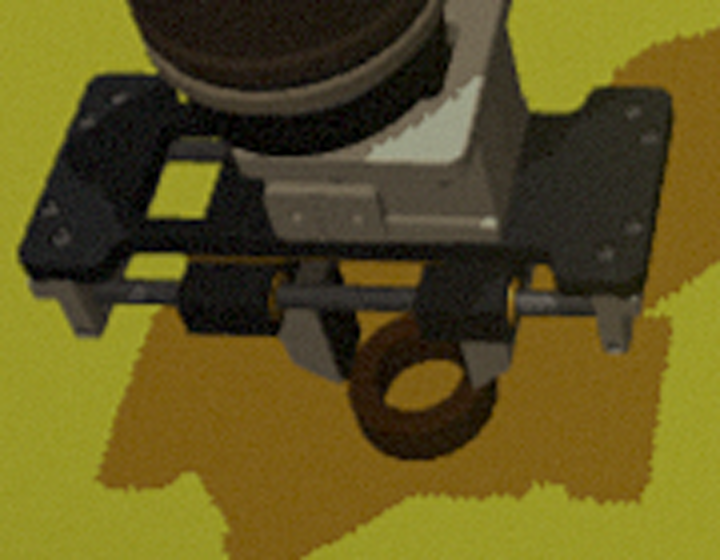

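```bash
python3 -c "
from h import *
s=arm.observe(); R=Ro.from_rotvec(s['ee_rot']).as_matrix(); x=np.array(s['position'])
p=arm.get_image('side'); c=cv2.resize(p['frame'][350:430,110:220,::-1],None,fx=7,fy=7,interpolation=2)
for dz,col in((0,(255,255,0)),(-.024,(255,0,255))):
  for sg in(1,-1):
    q=np.array([(proj(p,x+R@[a,sg*b,dz])-[110,350]+.5)*7 for a,b in((-.0095,.02),(.0095,.02),(.0095,.03),(-.0095,.03))])
    print(dz,sg,(q/7+[110,350]).round(0).tolist())
    cv2.polylines(c,[q.round().astype(np.int32)],True,col,1)
m=sil(p,[.528,.3535],'spacer')[350:430,110:220]; m=cv2.resize(m,None,fx=7,fy=7,interpolation=0)
cv2.drawContours(c,cv2.findContours(m,0,2)[0],-1,(0,255,0),1)
cv2.imwrite('pics/c3.png',c)"
```

```text
0 1 [[154.0, 402.0], [151.0, 414.0], [144.0, 414.0], [147.0, 402.0]]
0 -1 [[182.0, 403.0], [180.0, 415.0], [187.0, 415.0], [189.0, 403.0]]
-0.024 1 [[151.0, 393.0], [148.0, 405.0], [141.0, 405.0], [144.0, 393.0]]
-0.024 -1 [[180.0, 394.0], [177.0, 406.0], [184.0, 406.0], [187.0, 394.0]]
```

View pics/c3.png

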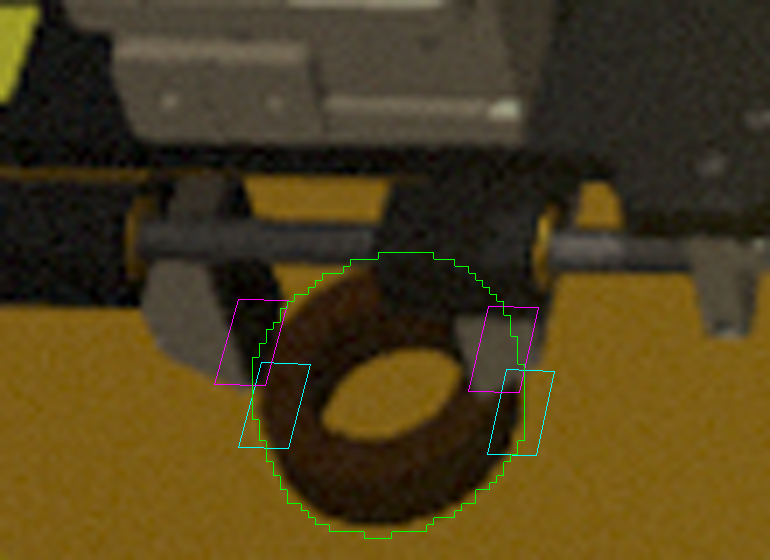

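The tips fit the magenta boxes, which are about 24 mm above the reported TCP, and the right finger hides part of the ring. So the fingers are above the ring. I'll open and probe downward gently.

Emit:
{"name": "carry_out", "arguments": {"claw": [9.18,9.18,9.18,9.18,9.18,9.18,9.18,9.18,9.18], "delta_pos": [[0,0,0],[0,0,0],[0,0,0],[0,0,0],[0,0,0],[0,0,0],[0,0,0.2],[0,0,0.2],[0,0,0]], "angular": [[0,0,0],[0,0,0],[0,0,0],[0,0,0],[0,0,0],[0,0,0],[0,0,0],[0,0,0],[0,0,0]]}}

```text
clock: 7.15
position: [0.5278, 0.353, -0.0008]
ee_rot: [-1.675, -2.657, 0.001]
force: [-0.0, -0.1, -0.4]
width: 1.001
gripper_force: 0.0
```

Emit:
{"name": "carry_out", "arguments": {"claw": [9.18,9.18,9.18,9.18], "delta_pos": [[0,0,0.4],[0,0,0.4],[0,0,0.2],[0,0,0]], "angular": [[0,0,0],[0,0,0],[0,0,0],[0,0,0]]}}

```text
clock: 7.55
position: [0.5277, 0.353, -0.0109]
ee_rot: [-1.675, -2.657, 0.001]
force: [-0.7, 0.8, -0.7]
width: 1.001
gripper_force: 0.0
```

Emit:
{"name": "carry_out", "arguments": {"claw": [9.18,9.18,9.18], "delta_pos": [[0,0,0.3],[0,0,0.1],[0,0,0]], "angular": [[0,0,0],[0,0,0],[0,0,0]]}}

```text
clock: 7.85
position: [0.5279, 0.3531, -0.0146]
ee_rot: [1.675, 2.658, -0.0]
force: [0.5, -0.2, 0.0]
width: 1.001
gripper_force: 0.0
```

```bash
python3 -c "
from h import *
d()
p=arm.get_image('side')
c=p['frame'][310:450,60:240,::-1].copy(); cv2.imwrite('pics/c4.png',cv2.resize(c,None,fx=4,fy=4,interpolation=2))
"
```

```text
t 7.85 pos [ 0.5279  0.3531 -0.0146] tilt [-1.e-04 -2.e-04 -1.e+00] y [ 0.902  0.431 -0.   ] w 1.001 g 0.0 F [ 0.5 -0.2  0. ]
```

View pics/c4.png

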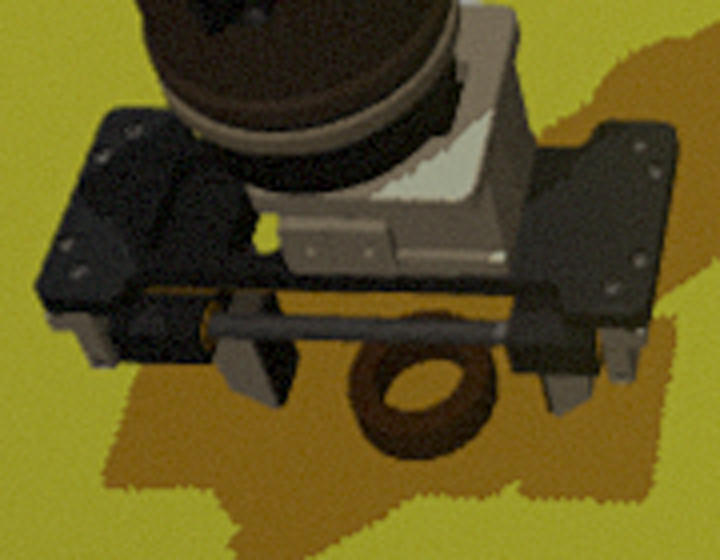

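No contact at -14.6 mm reported, and the tips still look about 9 mm up. I'll keep probing.

Emit:
{"name": "carry_out", "arguments": {"claw": [9.18,9.18,9.18], "delta_pos": [[0,0,0.2],[0,0,0.1],[0,0,0]], "angular": [[0,0,0],[0,0,0],[0,0,0]]}}

```text
clock: 8.2
position: [0.5279, 0.3531, -0.0176]
ee_rot: [-1.675, -2.658, 0.0]
force: [0.1, -0.6, -0.4]
width: 1.001
gripper_force: 0.0
```

Emit:
{"name": "carry_out", "arguments": {"claw": [9.18,9.18,9.18], "delta_pos": [[0,0,0.1],[0,0,0.1],[0,0,0]], "angular": [[0,0,0],[0,0,0],[0,0,0]]}}

```text
clock: 8.5
position: [0.5279, 0.3531, -0.0195]
ee_rot: [-1.675, -2.658, 0.0]
force: [0.5, 0.9, -0.4]
width: 1.0
gripper_force: 0.0
```

Emit:
{"name": "carry_out", "arguments": {"claw": [9.18,9.18,9.18], "delta_pos": [[0,0,0.1],[0,0,0.1],[0,0,0]], "angular": [[0,0,0],[0,0,0],[0,0,0]]}}

```text
clock: 8.8
position: [0.5279, 0.3531, -0.0215]
ee_rot: [-1.675, -2.658, 0.0]
force: [-0.7, -0.2, 0.4]
width: 1.002
gripper_force: 0.0
```

Emit:
{"name": "carry_out", "arguments": {"claw": [4.0,4.0,4.0,4.0,4.0,4.0,4.0,4.0,4.0], "delta_pos": [[0,0,0],[0,0,0],[0,0,0],[0,0,0],[0,0,0],[0,0,0],[0,0,0],[0,0,0],[0,0,0]], "angular": [[0,0,0],[0,0,0],[0,0,0],[0,0,0],[0,0,0],[0,0,0],[0,0,0],[0,0,0],[0,0,0]], "force": 15}}

```text
clock: 9.7
position: [0.5279, 0.3532, -0.0214]
ee_rot: [1.675, 2.658, -0.0]
force: [-0.5, -0.5, 0.2]
width: 0.529
gripper_force: 15.0
```

Gripped at 15 N. I'll lift it and measure the ring's offset in the tool.

Emit:
{"name": "carry_out", "arguments": {"claw": [4.0,4.0,4.0,4.0,4.0,4.0], "delta_pos": [[0,0,-2],[0,0,-3],[0,0,-3],[0,0,-3],[0,0,0],[0,0,0]], "angular": [[0,0,0],[0,0,0],[0,0,0],[0,0,0],[0,0,0],[0,0,0]]}}

```text
clock: 10.3
position: [0.5283, 0.3533, 0.0892]
ee_rot: [1.675, 2.657, 0.002]
force: [0.0, -0.3, -0.9]
width: 0.532
gripper_force: 15.0
```

```bash
python3 -c "
from h import *
d([.621,.0305,.09])
p=arm.get_image('side'); z=arm.observe()['position'][2]+.0214
r=locate(p,'spacer',[.528,.353],z); print(z,r)
for q in arm.trace('spacer',p)[:2]: print(q['conf'],cen(q['region']))
c=p['frame'][260:440,60:240,::-1].copy(); m=sil(p,[.528,.3535],'spacer',z)[260:440,60:240]
c=cv2.resize(c,None,fx=3.3,fy=3.3,interpolation=2);m=cv2.resize(m,None,fx=3.3,fy=3.3,interpolation=0)
cv2.drawContours(c,cv2.findContours(m,0,2)[0],-1,(0,255,0),1)
cv2.imwrite('pics/c5.png',c)
"
```

```text
t 10.3 pos [0.5283 0.3533 0.0892] tilt [ 1.3e-03  5.0e-04 -1.0e+00] y [0.902 0.431 0.001] w 0.532 g 15.0 F [ 0.  -0.3 -0.9]
to [0.621  0.0305 0.09  ] tool cm [-33.13  -5.55  -0.09]
0.10951369017910087 (array([0.529 , 0.3596]), 0.82, 890, 1513)
0.82 (array([146.95393258, 363.83820225]), 890.0)
```

View pics/c5.png

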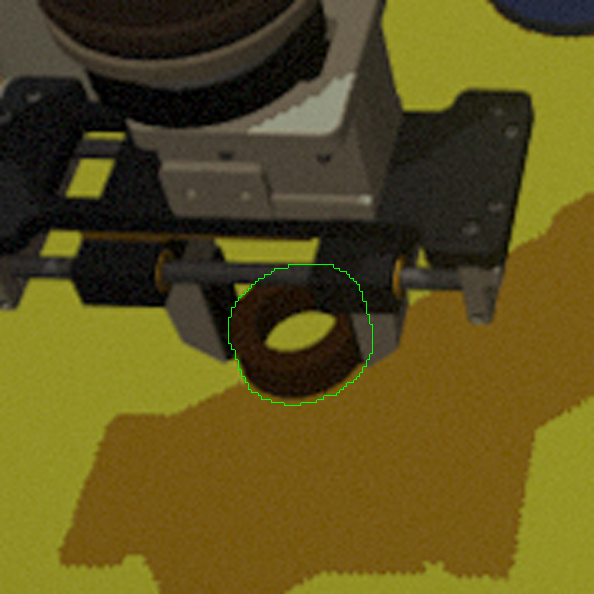

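The ring is held level and centred: the outline for (0.528, 0.3535) fits. Its underside is at about 0.11 m, which clears the pin, so I'll move over the stand.

Emit:
{"name": "carry_out", "arguments": {"claw": [4.0,4.0,4.0,4.0,4.0,4.0,4.0,4.0,4.0,4.0,4.0,4.0,4.0], "delta_pos": [[-3,-0.5,0],[-3,-0.5,0],[-3,-0.5,0],[-3,-0.5,0],[-3,-0.5,0],[-3,-0.5,0],[-3,-0.5,0],[-3,-0.5,0],[-3,-0.5,0],[-3,-0.5,0],[-3.1,-0.5,0],[0,0,0],[0,0,0]], "angular": [[0,0,0],[0,0,0],[0,0,0],[0,0,0],[0,0,0],[0,0,0],[0,0,0],[0,0,0],[0,0,0],[0,0,0],[0,0,0],[0,0,0],[0,0,0]]}}

```text
clock: 11.75
position: [0.6206, 0.03, 0.0874]
ee_rot: [-1.677, -2.655, 0.001]
force: [-0.2, -0.3, 0.7]
width: 0.532
gripper_force: 15.0
```

```bash
python3 -c "
from h import *
d([.621,.0305,.09])
p=arm.get_image('side'); z=arm.observe()['position'][2]+.0214
x=arm.observe()['position']
print(z,locate(p,'spacer',x[:2],z))
for q in arm.place_of('stand',p): c=np.array(q['centre'])*[640,480]; print(q['conf'],c,atz(p,c,0))
c=p['frame'][120:320,140:340,::-1].copy(); m=sil(p,x[:2],'spacer',z)[120:320,140:340]; m2=sil(p,[.621,.0305],'stand')[120:320,140:340]
c=cv2.resize(c,None,fx=3,fy=3,interpolation=2)
for m in(m,m2): cv2.drawContours(c,cv2.findContours(cv2.resize(m,None,fx=3,fy=3,interpolation=0),0,2)[0],-1,(0,255,0),1)
cv2.imwrite('pics/c6.png',c)
"
```

```text
t 11.75 pos [0.6206 0.03   0.0874] tilt [-1.8e-03  1.0e-04 -1.0e+00] y [ 0.903  0.43  -0.002] w 0.532 g 15.0 F [-0.2 -0.3  0.7]
to [0.621  0.0305 0.09  ] tool cm [ 0.03  0.06 -0.26]
0.1091995613647945 (array([0.621 , 0.0315]), 0.89, 589, 731)
0.92 [234.88  250.608] [0.61983933 0.03337355 0.        ]
0.56 [337.024 369.888] [0.34032239 0.18200354 0.        ]
```

View pics/c6.png

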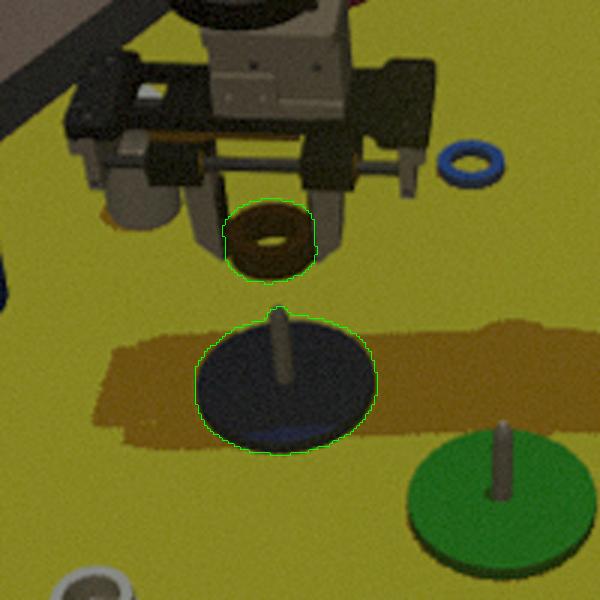

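The ring and stand outlines both fit, with the ring over the pin. Lowering now.

Emit:
{"name": "carry_out", "arguments": {"claw": [4.0,4.0,4.0,4.0,4.0,4.0,4.0,4.0], "delta_pos": [[0,0,1.5],[0,0,1.5],[0,0,2],[0,0,2],[0,0,1.5],[0,0,0.6],[0,0,0.3],[0,0,0]], "angular": [[0,0,0],[0,0,0],[0,0,0],[0,0,0],[0,0,0],[0,0,0],[0,0,0],[0,0,0]]}}

```text
clock: 12.7
position: [0.6212, 0.0311, -0.0054]
ee_rot: [-1.675, -2.658, -0.0]
force: [-0.3, 0.6, 0.3]
width: 0.532
gripper_force: 15.0
```

Emit:
{"name": "carry_out", "arguments": {"claw": [4.0,4.0,4.0], "delta_pos": [[0,0,0.1],[0,0,0.1],[0,0,0]], "angular": [[0,0,0],[0,0,0],[0,0,0]]}}

```text
clock: 13.0
position: [0.6213, 0.0308, -0.007]
ee_rot: [1.675, 2.657, 0.001]
force: [0.6, -0.1, -0.1]
width: 0.532
gripper_force: 15.0
```

Emit:
{"name": "carry_out", "arguments": {"claw": [4.0,4.0,4.0], "delta_pos": [[0,0,0.1],[0,0,0.1],[0,0,0]], "angular": [[0,0,0],[0,0,0],[0,0,0]]}}

```text
clock: 13.3
position: [0.6211, 0.0308, -0.0094]
ee_rot: [1.675, 2.658, -0.0]
force: [-0.4, 0.8, 0.2]
width: 0.533
gripper_force: 15.0
```

Emit:
{"name": "carry_out", "arguments": {"claw": [4.0,4.0,4.0], "delta_pos": [[0,0,0.1],[0,0,0.1],[0,0,0]], "angular": [[0,0,0],[0,0,0],[0,0,0]]}}

```text
clock: 13.6
position: [0.6212, 0.0308, -0.0098]
ee_rot: [1.674, 2.657, -0.001]
force: [-5.5, -1.3, 17.4]
width: 0.536
gripper_force: 15.0
```

Contact at the expected height. Release and rise.

Emit:
{"name": "carry_out", "arguments": {"claw": [9.18,9.18,9.18,9.18,9.18,9.18,9.18,9.18,9.18,9.18,9.18], "delta_pos": [[0,0,-0.1],[0,0,0],[0,0,0],[0,0,0],[0,0,0],[0,0,0],[0,0,-2],[0,0,-3],[0,0,-3],[0,0,-3],[0,0,0]], "angular": [[0,0,0],[0,0,0],[0,0,0],[0,0,0],[0,0,0],[0,0,0],[0,0,0],[0,0,0],[0,0,0],[0,0,0],[0,0,0]]}}

```text
clock: 14.7
position: [0.6236, 0.0319, 0.1039]
ee_rot: [1.673, 2.653, 0.007]
force: [0.0, 0.1, -0.4]
width: 0.999
gripper_force: 0.0
```

```bash
python3 -c "
from h import *
p=arm.get_image('side')
print(locate(p,'spacer',[.621,.0305],.012),locate(p,'washer',[.421,-.196]))
d([.421,-.196,.1],[.421,-.196,-.0215])
"
```

```text
(array([0.6195, 0.0342]), 0.93, 462, 663) (array([ 0.4224, -0.1963]), 0.52, 396, 457)
t 14.85 pos [0.6207 0.0306 0.0991] tilt [-5.e-04 -4.e-04 -1.e+00] y [ 0.902  0.431 -0.001] w 1.001 g 0.0 F [-0.6 -0.4 -0.3]
to [ 0.421 -0.196  0.1  ] tool cm [-11.83 -27.79  -0.07]
to [ 0.421  -0.196  -0.0215] tool cm [0.000e+00 1.000e-02 1.215e+01]
```

The spacer is on the pin. On to the washer.

Emit:
{"name": "carry_out", "arguments": {"claw": [9.18,9.18,9.18,9.18,9.18,9.18,9.18,9.18,9.18,9.18,9.18,9.18], "delta_pos": [[-1.5,-3.5,0],[-1.5,-3.5,0],[-1.5,-3.5,0],[-1.5,-3.5,0],[-1.5,-3.5,0],[-1.5,-3.5,0],[-1.5,-3.5,0],[-1.3,-3.3,0],[0,0,3],[0,0,3],[0,0,0],[0,0,0]], "angular": [[0,0,0],[0,0,0],[0,0,0],[0,0,0],[0,0,0],[0,0,0],[0,0,0],[0,0,0],[0,0,0],[0,0,0],[0,0,0],[0,0,0]]}}

```text
clock: 16.05
position: [0.4205, -0.1948, 0.0392]
ee_rot: [-1.673, -2.656, -0.0]
force: [0.5, -0.1, 0.4]
width: 1.0
gripper_force: 0.0
```

```bash
python3 -c "
from h import *
d([.4213,-.196,-.0215])
"
```

```text
t 16.05 pos [ 0.4205 -0.1948  0.0392] tilt [-0.0021  0.0015 -1.    ] y [ 0.902  0.432 -0.001] w 1.0 g 0.0 F [ 0.5 -0.1  0.4]
to [ 0.4213 -0.196  -0.0215] tool cm [-0.16  0.03  6.07]
```

Emit:
{"name": "carry_out", "arguments": {"claw": [9.18,9.18,9.18,9.18,9.18,4.0,4.0,4.0,4.0,4.0,4.0,4.0,4.0,4.0], "delta_pos": [[-0.15,0,2],[0,0,2],[0,0,1.5],[0,0,0.6],[0,0,0],[0,0,0],[0,0,0],[0,0,0],[0,0,0],[0,0,0],[0,0,0],[0,0,0],[0,0,0],[0,0,0]], "angular": [[0,0,0],[0,0,0],[0,0,0],[0,0,0],[0,0,0],[0,0,0],[0,0,0],[0,0,0],[0,0,0],[0,0,0],[0,0,0],[0,0,0],[0,0,0],[0,0,0]], "force": 30}}

```text
clock: 17.45
position: [0.4218, -0.1969, -0.0213]
ee_rot: [1.675, 2.658, -0.0]
force: [-1.0, 0.4, 2.8]
width: 0.528
gripper_force: 30.0
```

Emit:
{"name": "carry_out", "arguments": {"claw": [4.0,4.0,4.0,4.0,4.0,4.0], "delta_pos": [[0,0,-2],[0,0,-3],[0,0,-3],[0,0,-3],[0,0,0],[0,0,0]], "angular": [[0,0,0],[0,0,0],[0,0,0],[0,0,0],[0,0,0],[0,0,0]]}}

```text
clock: 18.05
position: [0.4217, -0.1972, 0.0886]
ee_rot: [1.676, 2.656, -0.001]
force: [-0.9, -0.5, -1.8]
width: 0.526
gripper_force: 30.0
```

```bash
python3 -c "
from h import *
d([.621,.0305,.09])
x=arm.observe()['position']; p=arm.get_image('side')
print(locate(p,'washer',x[:2],x[2]+.0213))
"
```

```text
t 18.05 pos [ 0.4217 -0.1972  0.0886] tilt [ 6.e-04 -8.e-04 -1.e+00] y [0.902 0.431 0.   ] w 0.526 g 30.0 F [-0.9 -0.5 -1.8]
to [0.621  0.0305 0.09  ] tool cm [11.97 27.79 -0.14]
(array([ 0.4222, -0.1972]), 0.6, 394, 505)
```

The washer is held and centred. Moving over the pin.

Emit:
{"name": "carry_out", "arguments": {"claw": [4.0,4.0,4.0,4.0,4.0,4.0,4.0,4.0,4.0,4.0,4.0,4.0], "delta_pos": [[1.2,2.8,0],[1.2,2.8,0],[1.2,2.8,0],[1.2,2.8,0],[1.2,2.8,0],[1.2,2.8,0],[1.2,2.8,0],[1.2,2.8,0],[1.2,2.8,0],[1.2,2.6,0],[0,0,0],[0,0,0]], "angular": [[0,0,0],[0,0,0],[0,0,0],[0,0,0],[0,0,0],[0,0,0],[0,0,0],[0,0,0],[0,0,0],[0,0,0],[0,0,0],[0,0,0]]}}

```text
clock: 19.35
position: [0.6199, 0.032, 0.0868]
ee_rot: [-1.672, -2.657, 0.003]
force: [0.7, -1.2, -1.0]
width: 0.526
gripper_force: 30.0
```

```bash
python3 -c "
from h import *
x=arm.observe()['position']; p=arm.get_image('side')
print(locate(p,'washer',x[:2],x[2]+.0213))
d([.621,.0305,.0107])
"
```

```text
(array([0.621 , 0.0322]), 0.63, 563, 620)
t 19.45 pos [0.6197 0.0302 0.0873] tilt [-0.0024 -0.0011 -1.    ] y [ 0.902  0.431 -0.003] w 0.527 g 30.0 F [-0.5  0.2 -1. ]
to [0.621  0.0305 0.0107] tool cm [-0.03  0.15  7.66]
```

Emit:
{"name": "carry_out", "arguments": {"claw": [4.0,4.0,4.0,4.0,4.0,4.0,4.0], "delta_pos": [[0,0.1,1.5],[0,0,1.8],[0,0,1.8],[0,0,1.5],[0,0,0.5],[0,0,0.3],[0,0,0]], "angular": [[0,0,0],[0,0,0],[0,0,0],[0,0,0],[0,0,0],[0,0,0],[0,0,0]]}}

```text
clock: 20.15
position: [0.6219, 0.0317, 0.0146]
ee_rot: [1.675, 2.657, 0.0]
force: [0.1, 1.2, -1.2]
width: 0.53
gripper_force: 30.0
```

Emit:
{"name": "carry_out", "arguments": {"claw": [4.0,4.0,4.0], "delta_pos": [[0,0,0.1],[0,0,0.1],[0,0,0]], "angular": [[0,0,0],[0,0,0],[0,0,0]]}}

```text
clock: 20.45
position: [0.622, 0.0318, 0.0129]
ee_rot: [1.675, 2.657, 0.0]
force: [0.7, -0.2, -1.0]
width: 0.53
gripper_force: 30.0
```

Emit:
{"name": "carry_out", "arguments": {"claw": [4.0,4.0,4.0], "delta_pos": [[0,0,0.1],[0,0,0.1],[0,0,0]], "angular": [[0,0,0],[0,0,0],[0,0,0]]}}

```text
clock: 20.75
position: [0.6219, 0.0317, 0.0108]
ee_rot: [1.675, 2.657, 0.0]
force: [-0.7, -0.3, 1.2]
width: 0.53
gripper_force: 30.0
```

Emit:
{"name": "carry_out", "arguments": {"claw": [4.0,4.0], "delta_pos": [[0,0,0.1],[0,0,0]], "angular": [[0,0,0],[0,0,0]]}}

```text
clock: 20.95
position: [0.6219, 0.0318, 0.0107]
ee_rot: [1.675, 2.657, -0.0]
force: [-3.9, -0.2, 10.9]
width: 0.528
gripper_force: 30.0
```

Emit:
{"name": "carry_out", "arguments": {"claw": [9.18,9.18,9.18,9.18,9.18,9.18,9.18,9.18,9.18,9.18,9.18], "delta_pos": [[0,0,-0.1],[0,0,0],[0,0,0],[0,0,0],[0,0,0],[0,0,0],[0,0,-2],[0,0,-3],[0,0,-3],[0,0,0],[0,0,0]], "angular": [[0,0,0],[0,0,0],[0,0,0],[0,0,0],[0,0,0],[0,0,0],[0,0,0],[0,0,0],[0,0,0],[0,0,0],[0,0,0]]}}

```text
clock: 22.05
position: [0.6222, 0.0317, 0.0911]
ee_rot: [1.675, 2.656, 0.001]
force: [-0.4, 0.6, -0.6]
width: 0.999
gripper_force: 0.0
```

```bash
python3 -c "
from h import *
p=arm.get_image('side')
print(locate(p,'spacer',[.621,.0305],.012),locate(p,'washer',[.621,.0305],.032),locate(p,'bushing',[.495,-.348]))
d([.495,-.3487,.09])
"
```

```text
(array([0.6099, 0.0448]), 0.72, 222, 678) (array([0.6204, 0.034 ]), 0.95, 369, 575) None
t 22.25 pos [0.621  0.0315 0.0894] tilt [-2.e-03 -3.e-04 -1.e+00] y [ 0.902  0.431 -0.002] w 0.997 g 0.0 F [-0.2 -0.2  0.3]
to [ 0.495  -0.3487  0.09  ] tool cm [-2.887e+01 -2.776e+01 -2.000e-02]
```

The washer is on the spacer. On to the bushing.

Emit:
{"name": "carry_out", "arguments": {"claw": [9.18,9.18,9.18,9.18,9.18,9.18,9.18,9.18,9.18,9.18,9.18,9.18,9.18,9.18], "delta_pos": [[-2.9,-2.8,0],[-2.9,-2.8,0],[-2.9,-2.8,0],[-2.9,-2.8,0],[-2.9,-2.8,0],[-2.9,-2.8,0],[-2.9,-2.8,0],[-2.9,-2.8,0],[-2.9,-2.8,0],[-2.8,-2.6,0],[0,0,2],[0,0,2],[0,0,0],[0,0,0]], "angular": [[0,0,0],[0,0,0],[0,0,0],[0,0,0],[0,0,0],[0,0,0],[0,0,0],[0,0,0],[0,0,0],[0,0,0],[0,0,0],[0,0,0],[0,0,0],[0,0,0]]}}

```text
clock: 23.65
position: [0.4954, -0.3483, 0.0503]
ee_rot: [-1.674, -2.657, -0.001]
force: [0.3, -0.1, -0.0]
width: 1.001
gripper_force: 0.0
```

```bash
python3 -c "
from h import *
p=arm.get_image('side')
print(locate(p,'bushing',[.495,-.348]))
d([.495,-.3487,-.0125])
"
```

```text
(array([ 0.4939, -0.3479]), 0.6, 354, 437)
t 23.75 pos [ 0.4963 -0.3486  0.0514] tilt [ 9.e-04 -3.e-04 -1.e+00] y [0.902 0.432 0.001] w 0.998 g 0.0 F [0.9 0.1 0.8]
to [ 0.495  -0.3487 -0.0125] tool cm [ 0.05 -0.12  6.39]
```

Emit:
{"name": "carry_out", "arguments": {"claw": [9.18,9.18,9.18,9.18,9.18,3.5,3.5,3.5,3.5,3.5,3.5,3.5,3.5,3.5,3.5], "delta_pos": [[0,-0.1,2],[0,0,2],[0,0,1.6],[0,0,0.7],[0,0,0],[0,0,0],[0,0,0],[0,0,0],[0,0,0],[0,0,0],[0,0,0],[0,0,0],[0,0,0],[0,0,0],[0,0,0]], "angular": [[0,0,0],[0,0,0],[0,0,0],[0,0,0],[0,0,0],[0,0,0],[0,0,0],[0,0,0],[0,0,0],[0,0,0],[0,0,0],[0,0,0],[0,0,0],[0,0,0],[0,0,0]], "force": 15}}

```text
clock: 25.25
position: [0.4947, -0.3494, -0.0123]
ee_rot: [1.675, 2.658, -0.0]
force: [-1.1, 0.4, 1.9]
width: 0.474
gripper_force: 15.0
```

It's gripped on the neck (43.6 mm). Lifting.

Emit:
{"name": "carry_out", "arguments": {"claw": [3.5,3.5,3.5,3.5,3.5,3.5], "delta_pos": [[0,0,-2],[0,0,-3],[0,0,-3],[0,0,-3],[0,0,0],[0,0,0]], "angular": [[0,0,0],[0,0,0],[0,0,0],[0,0,0],[0,0,0],[0,0,0]]}}

```text
clock: 25.85
position: [0.4949, -0.3496, 0.098]
ee_rot: [1.675, 2.656, -0.001]
force: [0.1, 0.2, 0.4]
width: 0.472
gripper_force: 15.0
```

```bash
python3 -c "
from h import *
x=arm.observe()['position']; p=arm.get_image('side')
print(locate(p,'bushing',x[:2],x[2]+.0123))
d([.621,.0315,.098])
"
```

```text
(array([ 0.4935, -0.3463]), 0.59, 473, 487)
t 25.95 pos [ 0.4939 -0.3492  0.0966] tilt [-1.5e-03  6.0e-04 -1.0e+00] y [ 0.902  0.431 -0.001] w 0.476 g 15.0 F [ 0.9  0.8 -0.1]
to [0.621  0.0315 0.098 ] tool cm [28.86 27.88 -0.14]
```

Emit:
{"name": "carry_out", "arguments": {"claw": [3.5,3.5,3.5,3.5,3.5,3.5,3.5,3.5,3.5,3.5,3.5,3.5,3.5], "delta_pos": [[2.9,2.8,0],[2.9,2.8,0],[2.9,2.8,0],[2.9,2.8,0],[2.9,2.8,0],[2.9,2.8,0],[2.9,2.8,0],[2.9,2.8,0],[2.9,2.8,0],[2.7,2.7,0],[0,0,0],[0,0,0],[0,0,0]], "angular": [[0,0,0],[0,0,0],[0,0,0],[0,0,0],[0,0,0],[0,0,0],[0,0,0],[0,0,0],[0,0,0],[0,0,0],[0,0,0],[0,0,0],[0,0,0]]}}

```text
clock: 27.25
position: [0.6215, 0.0294, 0.0965]
ee_rot: [-1.676, -2.656, 0.003]
force: [-0.2, 0.5, -0.6]
width: 0.474
gripper_force: 15.0
```

```bash
python3 -c "
from h import *
x=arm.observe()['position']; p=arm.get_image('side')
print(locate(p,'bushing',x[:2],x[2]+.0123),locate(p,'washer',[.621,.0315],.032))
d([.621,.0315,.0317])
"
```

```text
(array([0.6223, 0.0302]), 0.91, 631, 748) (array([0.6217, 0.034 ]), 0.79, 356, 582)
t 27.4 pos [0.6219 0.0291 0.0972] tilt [-7.e-04 -8.e-04 -1.e+00] y [ 0.903  0.429 -0.001] w 0.476 g 15.0 F [ 0.7 -1.1  0.8]
to [0.621  0.0315 0.0317] tool cm [0.26 0.03 6.55]
```

Emit:
{"name": "carry_out", "arguments": {"claw": [3.5,3.5,3.5,3.5,3.5,3.5,3.5], "delta_pos": [[0.2,0,1],[0,0,1.5],[0,0,1.7],[0,0,1.2],[0,0,0.5],[0,0,0.3],[0,0,0]], "angular": [[0,0,0],[0,0,0],[0,0,0],[0,0,0],[0,0,0],[0,0,0],[0,0,0]]}}

```text
clock: 28.1
position: [0.6213, 0.0328, 0.0353]
ee_rot: [-1.675, -2.657, 0.0]
force: [-0.4, 0.3, -0.8]
width: 0.472
gripper_force: 15.0
```

Emit:
{"name": "carry_out", "arguments": {"claw": [3.5,3.5,3.5], "delta_pos": [[0,0,0.1],[0,0,0.1],[0,0,0]], "angular": [[0,0,0],[0,0,0],[0,0,0]]}}

```text
clock: 28.4
position: [0.6215, 0.0326, 0.0339]
ee_rot: [1.675, 2.657, 0.0]
force: [0.3, 0.5, -0.1]
width: 0.473
gripper_force: 15.0
```

Emit:
{"name": "carry_out", "arguments": {"claw": [3.5,3.5,3.5], "delta_pos": [[0,0,0.1],[0,0,0.1],[0,0,0]], "angular": [[0,0,0],[0,0,0],[0,0,0]]}}

```text
clock: 28.7
position: [0.6215, 0.0326, 0.0317]
ee_rot: [1.675, 2.657, 0.0]
force: [-0.3, 0.6, 0.2]
width: 0.474
gripper_force: 15.0
```

Emit:
{"name": "carry_out", "arguments": {"claw": [3.5,3.5], "delta_pos": [[0,0,0.05],[0,0,0]], "angular": [[0,0,0],[0,0,0]]}}

```text
clock: 28.9
position: [0.6215, 0.0326, 0.0316]
ee_rot: [1.675, 2.657, -0.0]
force: [-1.4, -0.4, 5.0]
width: 0.475
gripper_force: 15.0
```

Contact. Release, rise and check.

Emit:
{"name": "carry_out", "arguments": {"claw": [9.18,9.18,9.18,9.18,9.18,9.18,9.18,9.18,9.18,9.18,9.18,9.18], "delta_pos": [[0,0,0],[0,0,0],[0,0,0],[0,0,0],[0,0,0],[0,0,0],[0,0,-2],[0,0,-3],[0,0,-3],[0,0,-2],[0,0,0],[0,0,0]], "angular": [[0,0,0],[0,0,0],[0,0,0],[0,0,0],[0,0,0],[0,0,0],[0,0,0],[0,0,0],[0,0,0],[0,0,0],[0,0,0],[0,0,0]]}}

```text
clock: 30.1
position: [0.6213, 0.0325, 0.1311]
ee_rot: [1.675, 2.657, -0.0]
force: [-0.0, 0.2, -0.2]
width: 1.0
gripper_force: 0.0
```

```bash
python3 -c "
from h import *
p=arm.get_image('side'); d()
print(locate(p,'bushing',[.621,.0315],.044))
cv2.imwrite('pics/end.png',cv2.resize(p['frame'][160:310,150:350,::-1],None,fx=4,fy=4,interpolation=2))
"
```

```text
t 30.15 pos [0.6208 0.0323 0.1303] tilt [-1.e-03 -5.e-04 -1.e+00] y [ 0.902  0.431 -0.001] w 1.0 g 0.0 F [-0.3 -0.7 -0.5]
(array([0.6218, 0.0326]), 0.55, 591, 699)
```

View pics/end.png

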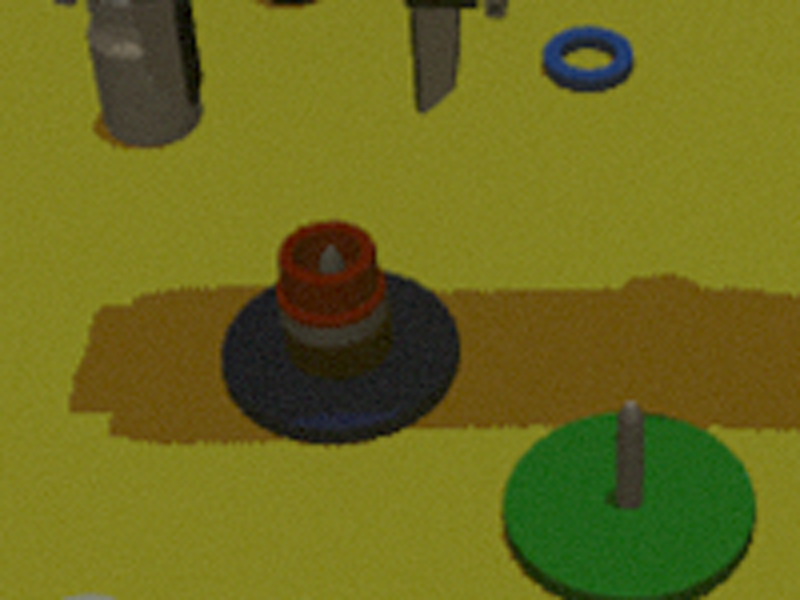

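The picture shows spacer, washer and red bushing (flange down) stacked flat on the navy stand. The pin tip is centred in the bushing at crop (332,258), and the gripper is clear.

```bash
python3 -c "
from cell import arm
print(arm.sign_off())"
```

```text
the job is handed in; nothing more can be done
None
```

The spacer, grey washer and red bushing (flange down) are stacked flat on the navy stand's pin and released, and the job is handed in at about 30 s on the clock; the sign-off returned no verdict.

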